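# Zero the bench torque gauge with its loose setting ring

## Task

Zero the torque gauge before the mixer test: push its setting ring round by the posts until the black pointer under the window reads zero, at the red mark. The ring has play, so finish by nudging it back until the red post is roughly in line with the pointer and the ring no longer bears on it, with the pointer still at zero; leave everything else on the bench where it is.

Things in the scene. Friction and masses are not known exactly. Their poses are not given: they have to be found in the camera images.
- torque_gauge: the gauge: blue round housing, 180 mm across, bolted to the bench by a 210 x 210 mm dark plate, white dial upward with a black tick every 10 degrees and a fixed clear window (top 69 mm above the bench) over dial and pointer. It cannot move; its place and yaw differ from start to start. Origin on the bench, on the dial's axis; x axis towards the zero mark, z up
- zero_mark (a point): the scale's zero: a point at the inner end of the red wedge-shaped mark on the white dial, 50 mm from the dial's axis, 62.5 mm above the bench
- pointer_tip (a point): tip of the black pointer under the window, 50 mm from the dial's axis, 62.5 mm above the bench. When the pointer reads zero this point coincides with zero_mark. Fingers cannot reach the pointer; only the setting ring moves it
- pointer: the pointer: origin on the upright axis shared by dial, pointer and ring, 62.5 mm above the bench; x axis towards the tip, z up. It turns either way with no stop in the first turn, stiffly (about 0.2 N m, 2.5 N at a post), and stays where it is left. It starts 57 to 180 degrees from zero, on either side
- ring: the knurled aluminium setting ring round the window: 182 mm outside, 146 mm inside diameter, top 71.5 mm above the bench. Origin on the axis, 62.5 mm above the bench; x axis towards the red post. It turns easily (0.03 N m) through a play of 20 degrees either side of where the red post is in line with the pointer; at each end of the play it meets a stop and carries the pointer along
- red_post (a point): centre, half-way up, of the red one of the ring's four round upright posts (the others are black): each 18 mm in diameter, 30 mm tall (top 101.5 mm above the bench), 80 mm from the axis, every 90 degrees. At the start it may be anywhere in the ring's play
- big_weight: brass check weight, 37 mm wide, 50 mm tall; a bystander to be left alone. Origin under its centre
- mug: black and white mug, 97 mm tall; a bystander to be left alone. Origin under its centre
- tape: roll of brown tape lying flat, 100 mm across, 24 mm high; a bystander to be left alone. Origin under its centre
- driver: screwdriver with red handle lying flat, 192 mm long; a bystander to be left alone. Origin under its centre
- jar_blue: blue sample jar, 48 mm wide, 78 mm tall; a bystander to be left alone. Origin under its centre
- jar_yellow: yellow sample jar, 48 mm wide, 74 mm tall; a bystander to be left alone. Origin under its centre

How it is judged:
At the end, for the whole second after the job is handed in: The pointer rests at zero (its tip within 4 mm of the zero mark, about half a scale division), and the setting ring is backed off into its play: the red post within 14 degrees (20 mm sideways) of the pointer's line (horizontal distance between pointer_tip and zero_mark below 0.004 m and y of red_post in the frame of pointer between -0.0198 and 0.0198 m and angular speed of pointer below 0.05 rad/s); the robot touches nothing.
It fails at once if a thing standing round the gauge (weight, mug, tape, screwdriver, jars) is pushed more than 30 mm (distance of any of big_weight, mug, tape, driver, jar_blue, jar_yellow from where it was at the start of the episode above 0.03 m).
It also fails if it takes over 58 s, if anything falls off the work surface, if the arm or the gripper's body presses on something with over 40 N, if the wrist force passes 120 N, or if a joint passes its speed limit or range.

## Robot

A 7-joint arm with a two-finger parallel gripper is mounted at the origin on a cart in front of the work surface, level with it; the furniture and walls round the work are solid. World frame = base frame: x ahead of the robot, y to its left, z up, the work surface at z = 0. Lengths are in m, angles in rad, forces in N, time in s.
With the tool pointing down it reaches from about 0.425 to 0.95 m from the base axis. Payload 4.7 kg.
Tool frame: the origin (TCP) lies midway between the tips of the shut fingers; the grasp point (between the pads) lies 19 mm behind it; z points along the fingers, y is the line along which they close (so a half turn about z gives the same grasp; the last joint's range is limited). The gripper opens to 87 mm and grips with 3 to 60 N. Pads are 19 mm wide; open, the fingers measure 117 mm over their backs; the gripper's body (75 mm by 190 mm) begins 51 mm behind the grasp point.
Start: joints at [1.268, 0.469, -0.049, 1.532, 0.024, 1.141, -0.082], TCP at [0.183, -0.65, 0.223] pointing down, gripper open.
Joint ranges: [-2.59, 2.59], [-0.33, 1.99], [-1.39, 1.29], [0.1, 2.45], [-1.04, 4.18], [0.21, 1.99], [-2.66, 2.66]. Speed limits (rad/s): [2.57, 2.57, 3.14, 3.14, 3.14, 3.14, 3.14].

## Interface

Orientations are given as a unit quaternion [x, y, z, w].
In Python, from workcell import bot gives the robot as it stands. The module is installed in compiled form; this text tells all that it offers.
- The arm moves only by the tool servo_tool, never from a script. Its argument "steps" is a list of rows, each an object with "angular": the turn, a rotation vector about the world's x, y, z in rad, a list of three; "offset": the shift along the world's x, y, z in mm, a list of three; "claw": the opening, from 0 (shut) to 1 (fully open). In form: [{"angular": [rx, ry, rz], "offset": [dx, dy, dz], "claw": claw}, ...]. A call has 1 to 12 rows; each row shifts and turns the commanded pose from where the row before left it; what a row does not reach is not made up. A row lasts 1/8 s, in which the tool goes at most 62.5 mm and 10.7 degrees, less where a joint would pass 70% of its speed; a pose out of reach is approached as far as the arm can. A call with a gripper value outside its range is refused whole. The fingers move at their own pace and stop on an object; "force" is the grip in N (left out, the last holds). Time passes only in rows, so rows that do not move let the fingers close. It gives the time, the measured TCP pose, the force, the opening and the grip force at its end, in the units of the state.
- bot.read_state(): the state, without advancing time (a new reading comes with each control period).
- bot.get_image(name): name is "scene" or "top" or "wrist"; returns the picture (420x560x3 uint8, blue, green, red); there is no depth.
- bot.camera_model(name): a dict with "mtx" (3x3 intrinsics, pixels), "world_to_cam" (4x4, takes a point from world to camera coordinates); the wrist camera has in their place "hand_eye" (4x4, takes a point from camera to tool coordinates, whose origin is the TCP and whose axes are the flange's). Camera axes: x right, y up, looking along -z (the intrinsics and any distortion apply to the point x, -y, -z); pixel columns grow to the right and rows downward; lengths in m; the calibration is good to about 2 mm. A picture is of the moment at which its call begins: read the wrist's pose just before it. camera_model takes no time and is no camera call.
- bot.close_job(): hands the job in; it is judged then, once.
The state is a dict: "time": time; "joint_positions": joint angles; "qvel": joint speeds; "joint_torque": joint torques, N m; "position": TCP position; "orientation": TCP orientation; "ft_force": force on the tool from outside, world axes, zero at the start; "wrist_torque": the same for the moment, N m; "gripper_width": finger opening in m; "finger_force": force on a finger pad.
Only numpy, scipy, OpenCV 4.12 (cv2) and the standard library are available. Lean on these libraries where they do the work, as an engineer would, in place of code of your own. Each camera call takes 0.05 s, during which the arm holds its last target. There are 200 camera calls.

## Working session

There is one attempt and no reset: what is moved stays moved. The work goes in short steps, Python scripts to look and compute and a tool call to move; the robot and the scene stay as the last step left them, time stands still between calls to the robot, and variables do not carry over. Pictures are saved under pics/ and viewed, at most 10 in all, crops included, and the job is handed in when it is done.

Besides the shell and the picture viewer there is one more tool, called after "Emit:" as name(argument=value, ...) on one line, values as JSON. servo_tool: Moves the arm, as the interface text tells. Its arguments: {"type":"object","properties":{"steps":{"type":"array"},"force":{"type":"number"}},"required":["steps"]}

```bash
mkdir -p pics
python3 - <<'E'
from workcell import bot
import cv2,numpy as np
s=bot.read_state();print(s['time'],s['position'],s['orientation'],s['gripper_width'])
for n in['top','scene']:
    cv2.imwrite(f'pics/{n}0.png',bot.get_image(n)); m=bot.camera_model(n);print({k:np.round(v,4).tolist() if not isinstance(v,str) else v for k,v in m.items()})
print(bot.camera_model('wrist'))
E
```

```text
0.0 [ 0.18234311 -0.64928742  0.22149987] [ 9.90642139e-01  1.36481594e-01 -1.88324849e-04 -9.43887798e-04] 0.08725879587205751
{'mtx': [[526.1321, 0.0, 277.1229], [0.0, 526.1321, 210.4231], [0.0, 0.0, 1.0]], 'world_to_cam': [[-0.0089, -0.9999, -0.0082, 0.0689], [0.9925, -0.0098, 0.122, -0.578], [-0.1221, -0.0071, 0.9925, -1.5577], [0.0, 0.0, 0.0, 1.0]]}
{'mtx': [[459.3001, 0.0, 276.4837], [0.0, 459.3001, 202.2196], [0.0, 0.0, 1.0]], 'world_to_cam': [[0.8972, -0.4414, -0.0107, -0.4706], [0.3236, 0.6409, 0.6961, -0.2848], [-0.3004, -0.628, 0.7179, -1.0813], [0.0, 0.0, 0.0, 1.0]]}
{'mtx': array([[305.48093492,   0.        , 278.87991739],
       [  0.        , 305.48093492, 206.45500919],
       [  0.        ,   0.        ,   1.        ]]), 'hand_eye': array([[ 1.53696779e-04,  9.59774436e-01,  2.80772164e-01,
         7.67707265e-02],
       [ 9.99999962e-01, -2.12036700e-04,  1.77405873e-04,
         1.15698253e-03],
       [ 2.29803625e-04,  2.80772126e-01, -9.59774432e-01,
        -1.62011709e-01],
       [ 0.00000000e+00,  0.00000000e+00,  0.00000000e+00,
         1.00000000e+00]])}
```

View pics/top0.png

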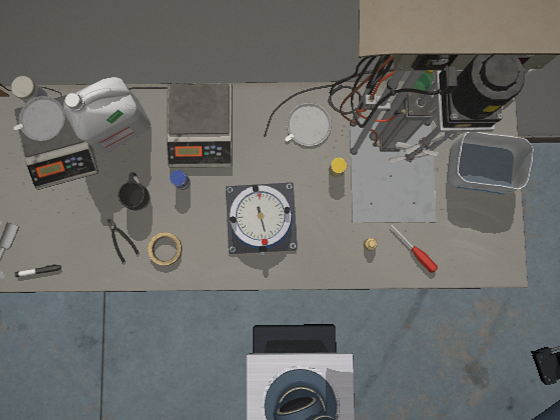

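View pics/scene0.png

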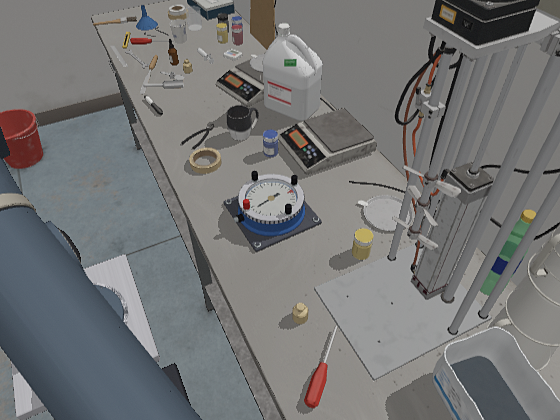

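The top view shows the gauge at about (261,217), the red post at (264,243) and a reddish mark near (258,196). The bystanders are well clear of the gauge. I'll enlarge this area and measure it.

```bash
cat > h.py <<'E'
from workcell import bot
import cv2,numpy as np
def ray(n,uv,z):
    m=bot.camera_model(n);K=m['mtx'];W=m['world_to_cam']
    d=np.linalg.inv(K)@np.array([uv[0],uv[1],1.]);d=np.array([d[0],-d[1],-d[2]])
    R=W[:3,:3];c=-R.T@W[:3,3];d=R.T@d
    return c+d*(z-c[2])/d[2]
def blobs(mask,lo=3):
    n,l,st,ce=cv2.connectedComponentsWithStats(mask.astype(np.uint8))
    return [(ce[i],st[i,4]) for i in range(1,n) if st[i,4]>=lo]
E
python3 - <<'E'
from h import *
im=cv2.imread('pics/top0.png');x0,y0=220,177
c=im[y0:y0+80,x0:x0+82];cv2.imwrite('pics/crop0.png',cv2.resize(c,None,fx=7,fy=7,interpolation=cv2.INTER_CUBIC))
c=c.astype(int);b,g,r=c[...,0],c[...,1],c[...,2]
print('red');[print(p+[x0,y0],a,ray('top',p+[x0,y0],.095 if a>20 else .0625)) for p,a in blobs((r>g+50)&(r>b+50))]
print('blk');[print(p+[x0,y0],a,ray('top',p+[x0,y0],.095)) for p,a in blobs((c.max(2)<45),6)]
E
```

```text
red
[259.         194.92307692] 13 [0.62251901 0.11701411 0.0625    ]
[264.40740741 241.25925926] 27 [0.48174749 0.10063677 0.095     ]
blk
[261.90322581 248.5483871 ] 31 [0.46074469 0.1079998  0.095     ]
```

View pics/crop0.png

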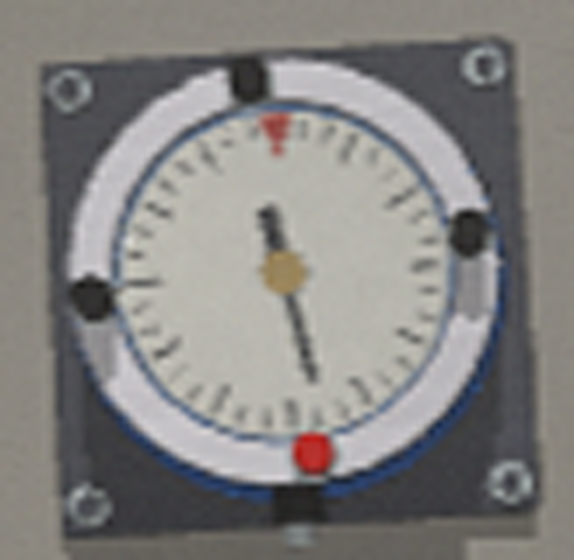

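Run:
```python
from h import *
f=lambda u,v:((u+.5)/7-.5+220,(v+.5)/7-.5+177)
P=np.array([ray('top',f(*p),.1) for p in [(250,78),(468,233),(313,452),(92,298)]])[:,:2]
c=P.mean(0);print('centre posts',c,[ (np.linalg.norm(p-c).round(4),np.degrees(np.arctan2(*(p-c)[::-1])).round(1)) for p in P])
h=ray('top',f(283,271),.066)[:2];print('hub',h)
bol=np.array([ray('top',f(*p),.012)[:2] for p in [(70,90),(485,66),(511,482),(89,505)]]);print('bolts',bol.mean(0))
c=(c+h)/2
for n,p in [('tip',(315,380)),('zero',(277,155))]:
    w=ray('top',f(*p),.0625)[:2]-c;print(n,np.linalg.norm(w),np.degrees(np.arctan2(w[1],w[0])))
im=cv2.imread('pics/scene0.png')[160:255,215:330]
cv2.imwrite('pics/crops.png',cv2.resize(im,None,fx=6,fy=6,interpolation=cv2.INTER_CUBIC))
```

```text
centre posts [0.55962653 0.11376229] [(np.float64(0.0795), np.float64(9.0)), (np.float64(0.0788), np.float64(-80.9)), (np.float64(0.0789), np.float64(-170.6)), (np.float64(0.0794), np.float64(99.5))]
hub [0.56084193 0.11418535]
bolts [0.56110036 0.11389171]
tip 0.04737833807733012 -164.1100758084523
zero 0.05090250021745286 3.0034899082469386
```

View pics/crops.png

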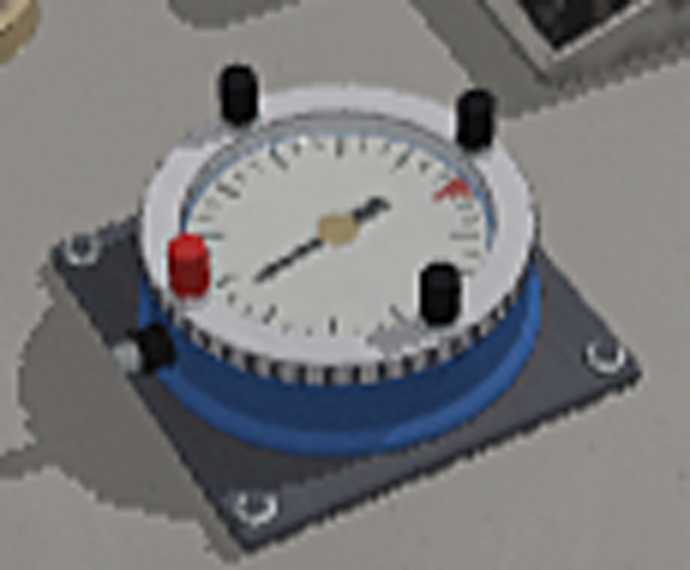

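The scene crop agrees with the top view: red post left-front, pointer just beside it, and the red mark on the far side.

The measurements are:
- Centre: about (0.5605, 0.114)
- Zero mark: 3°
- Pointer: −164°
- Ring: −170.7°

I'll grip the red post, sweep about 194° counter-clockwise, and then back off 20°.

Emit:
servo_tool(steps=[{"angular":[0,0,0],"offset":[22,21,0],"claw":1},{"angular":[0,0,0],"offset":[22,21,0],"claw":1},{"angular":[0,0,0],"offset":[22,21,0],"claw":1},{"angular":[0,0,0],"offset":[22,21,0],"claw":1},{"angular":[0,0,0],"offset":[22,21,0],"claw":1},{"angular":[0,0,0],"offset":[22,21,0],"claw":1},{"angular":[0,0,0],"offset":[22,21,0],"claw":1},{"angular":[0,0,0],"offset":[22,21,0],"claw":1},{"angular":[0,0,0],"offset":[22,21,0],"claw":1},{"angular":[0,0,0],"offset":[22,21,0],"claw":1},{"angular":[0,0,0],"offset":[22,21,0],"claw":1},{"angular":[0,0,0],"offset":[22,21,0],"claw":1}])

```text
time: 1.6
position: [0.4469, -0.397, 0.2221]
orientation: [0.991, 0.136, -0.0, -0.0]
ft_force: [0.6, -1.1, -0.3]
gripper_width: 0.0869
finger_force: 0.0
```

Emit:
servo_tool(steps=[{"angular":[0,0,-0.01],"offset":[3,40,0],"claw":1},{"angular":[0,0,-0.01],"offset":[3,40,0],"claw":1},{"angular":[0,0,-0.01],"offset":[3,40,0],"claw":1},{"angular":[0,0,-0.01],"offset":[3,40,0],"claw":1},{"angular":[0,0,-0.01],"offset":[3,40,0],"claw":1},{"angular":[0,0,-0.01],"offset":[3,40,0],"claw":1},{"angular":[0,0,-0.01],"offset":[3,40,0],"claw":0.6},{"angular":[0,0,-0.01],"offset":[3,40,0],"claw":0.6},{"angular":[0,0,-0.01],"offset":[3,40,0],"claw":0.6},{"angular":[0,0,-0.01],"offset":[3,40,0],"claw":0.6},{"angular":[0,0,-0.01],"offset":[3,40,0],"claw":0.6},{"angular":[0,0,0],"offset":[0,0,0],"claw":0.6}])

```text
time: 3.1
position: [0.4792, 0.0457, 0.2225]
orientation: [0.996, 0.085, -0.0, -0.001]
ft_force: [0.3, -0.7, 0.3]
gripper_width: 0.0524
finger_force: 0.0
```

Emit:
servo_tool(steps=[{"angular":[0,0,-0.01],"offset":[2,28,0],"claw":0.6},{"angular":[0,0,0],"offset":[0,27,0],"claw":0.6},{"angular":[0,0,0],"offset":[0,0,-30],"claw":0.6},{"angular":[0,0,0],"offset":[0,0,-30],"claw":0.6},{"angular":[0,0,0],"offset":[0,0,-30],"claw":0.6},{"angular":[0,0,0],"offset":[0,0,-25],"claw":0.6},{"angular":[0,0,0],"offset":[0,0,-15],"claw":0.6},{"angular":[0,0,0],"offset":[0,0,-13],"claw":0.6},{"angular":[0,0,0],"offset":[0,0,0],"claw":0.6}])

```text
time: 4.22
position: [0.4812, 0.0968, 0.079]
orientation: [0.997, 0.077, -0.001, 0.0]
ft_force: [0.2, 0.3, -0.1]
gripper_width: 0.0519
finger_force: 0.0
```

Run:
```python
from h import *
s=bot.read_state();print(s['position'],s['joint_positions'])
cv2.imwrite('pics/w1.png',bot.get_image('wrist'))
```

```text
[0.48123945 0.09678878 0.07902372] [ 0.06279572  0.39502101 -0.42402666  2.0800038   0.24402851  0.71460927
 -1.93533944]
```

View pics/w1.png

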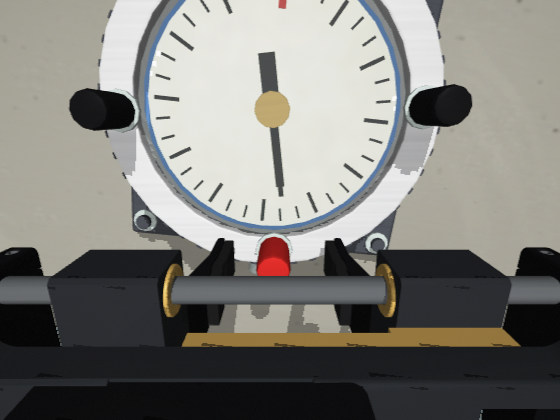

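The wrist picture shows the red post (273,255) centred between the fingers, with the dial, pointer tip (281,192) and zero mark (282,3) in view. I'll grip it now.

Emit:
servo_tool(steps=[{"angular":[0,0,0],"offset":[0,3,0],"claw":0.3},{"angular":[0,0,0],"offset":[0,0,0],"claw":0.1},{"angular":[0,0,0],"offset":[0,0,0],"claw":0.1},{"angular":[0,0,0],"offset":[0,0,0],"claw":0.1}], force=15)

```text
time: 4.78
position: [0.4817, 0.1001, 0.0798]
orientation: [0.997, 0.077, 0.0, 0.0]
ft_force: [0.6, -0.3, -0.4]
gripper_width: 0.0204
finger_force: 0.0
```

```bash
cat > arc.py <<'E'
from h import *
import sys
from scipy.spatial.transform import Rotation as R
c=np.array([.5605,.114])
def st():
    s=bot.read_state();p=np.array(s['position'][:2])-c
    ty=R.from_quat(s['orientation']).as_matrix()[:,1]
    return s,np.degrees(np.arctan2(p[1],p[0])),np.linalg.norm(p),np.degrees(np.arctan2(ty[1],ty[0]))
s,a,r,y=st();print('t',s['time'],'ang',a.round(2),'r',r.round(4),'tooly',y.round(1),'F',np.round(s['ft_force'],1),'j7',s['joint_positions'][6].round(2),'w',s['gripper_width'],'fp',s['finger_force'])
if len(sys.argv)>2:
    step,n=float(sys.argv[1]),int(sys.argv[2]);q=s['position'][:2]
    for k in range(1,n+1):
        t=np.radians(a+step*k);nx=c+.08*np.array([np.cos(t),np.sin(t)]);d=np.round((nx-q)*1000,1);q=q+d/1000;print(d.tolist())
E
python3 arc.py 8 24
```

```text
t 4.775 ang -170.01 r 0.0801 tooly -81.2 F [ 0.6 -0.3 -0.4] j7 -1.94 w 0.020393476405663198 fp 0.0
[2.8, -10.8]
[4.1, -10.4]
[5.6, -9.6]
[6.9, -8.8]
[8.0, -7.8]
[9.0, -6.6]
[9.9, -5.2]
[10.5, -3.8]
[10.9, -2.3]
[11.1, -0.8]
[11.2, 0.8]
[10.9, 2.3]
[10.5, 3.8]
[9.8, 5.2]
[9.1, 6.6]
[8.0, 7.7]
[6.9, 8.8]
[5.5, 9.7]
[4.2, 10.3]
[2.7, 10.9]
[1.2, 11.1]
[-0.4, 11.1]
[-1.9, 11.0]
[-3.5, 10.6]
```

Emit:
servo_tool(steps=[{"angular":[0,0,0],"offset":[0,0,0],"claw":0.1},{"angular":[0,0,0.14],"offset":[2.8,-10.8,0],"claw":0.1},{"angular":[0,0,0.14],"offset":[4.1,-10.4,0],"claw":0.1},{"angular":[0,0,0.14],"offset":[5.6,-9.6,0],"claw":0.1},{"angular":[0,0,0.14],"offset":[6.9,-8.8,0],"claw":0.1},{"angular":[0,0,0.14],"offset":[8,-7.8,0],"claw":0.1},{"angular":[0,0,0.14],"offset":[9,-6.6,0],"claw":0.1},{"angular":[0,0,0],"offset":[0,0,0],"claw":0.1}])

```text
time: 5.78
position: [0.5178, 0.0452, 0.0794]
orientation: [0.88, 0.475, -0.001, -0.0]
ft_force: [-1.1, -2.2, 1.7]
gripper_width: 0.0176
finger_force: 15.0
```

```bash
python3 arc.py 8 12
```

```text
t 5.775 ang -121.8 r 0.081 tooly -33.2 F [-1.1 -2.2  1.7] j7 -1.1 w 0.017644837511650805 fp 14.999469663016498
[10.4, -4.4]
[10.5, -3.8]
[10.9, -2.3]
[11.1, -0.7]
[11.2, 0.8]
[10.9, 2.4]
[10.5, 3.8]
[9.8, 5.3]
[9.0, 6.6]
[8.0, 7.8]
[6.8, 8.8]
[5.6, 9.7]
```

Tracking is good and the forces are small, so I'll continue another 96°.

Emit:
servo_tool(steps=[{"angular":[0,0,0.14],"offset":[10.2,-4.8,0],"claw":0.1},{"angular":[0,0,0.14],"offset":[10.5,-3.8,0],"claw":0.1},{"angular":[0,0,0.14],"offset":[10.9,-2.3,0],"claw":0.1},{"angular":[0,0,0.14],"offset":[11.1,-0.7,0],"claw":0.1},{"angular":[0,0,0.14],"offset":[11.2,0.8,0],"claw":0.1},{"angular":[0,0,0.14],"offset":[10.9,2.4,0],"claw":0.1},{"angular":[0,0,0.14],"offset":[10.5,3.8,0],"claw":0.1},{"angular":[0,0,0.14],"offset":[9.8,5.3,0],"claw":0.1},{"angular":[0,0,0.14],"offset":[9,6.6,0],"claw":0.1},{"angular":[0,0,0.14],"offset":[8,7.8,0],"claw":0.1},{"angular":[0,0,0.14],"offset":[6.8,8.8,0],"claw":0.1},{"angular":[0,0,0],"offset":[0,0,0],"claw":0.1}])

```text
time: 7.28
position: [0.628, 0.0689, 0.0796]
orientation: [0.301, 0.954, -0.001, 0.001]
ft_force: [3.3, -3.8, 1.8]
gripper_width: 0.0175
finger_force: 15.0
```

```bash
python3 arc.py 8 7
```

```text
t 7.275 ang -33.73 r 0.0811 tooly 55.0 F [ 3.3 -3.8  1.8] j7 0.23 w 0.017463087500264454 fp 14.9996009725146
[4.6, 10.3]
[4.1, 10.4]
[2.7, 10.8]
[1.1, 11.1]
[-0.5, 11.2]
[-2.0, 11.0]
[-3.5, 10.6]
```

Emit:
servo_tool(steps=[{"angular":[0,0,0.14],"offset":[5,10,0],"claw":0.1},{"angular":[0,0,0.14],"offset":[4.1,10.4,0],"claw":0.1},{"angular":[0,0,0.14],"offset":[2.7,10.8,0],"claw":0.1},{"angular":[0,0,0.14],"offset":[1.1,11.1,0],"claw":0.1},{"angular":[0,0,0.14],"offset":[-0.5,11.2,0],"claw":0.1},{"angular":[0,0,0.1],"offset":[-1.5,8,0],"claw":0.1},{"angular":[0,0,0],"offset":[0,0,0],"claw":0.1}])

```text
time: 8.15
position: [0.6389, 0.1315, 0.0799]
orientation: [-0.094, 0.996, -0.0, 0.001]
ft_force: [4.2, -2.5, 0.7]
gripper_width: 0.0175
finger_force: 15.0
```

```bash
python3 arc.py 4 5;python3 - <<'E'
from h import *
cv2.imwrite('pics/w2.png',bot.get_image('wrist'))
E
```

```text
t 8.15 ang 12.58 r 0.0804 tooly 100.8 F [ 4.2 -2.5  0.7] j7 0.85 w 0.017478879496315748 fp 15.000723854172975
[-1.8, 5.3]
[-1.7, 5.3]
[-2.2, 5.2]
[-2.5, 5.0]
[-2.8, 4.8]
```

View pics/w2.png

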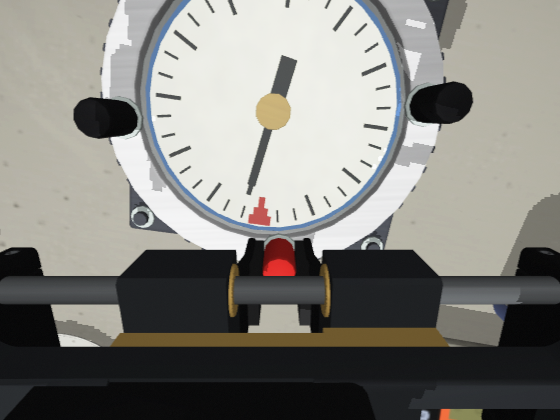

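The wrist view shows the pointer tip at (250,193), the mark's inner end at (262,198) and the hub at (273,111). I'll cast these rays to get the remaining angle.

```bash
cat > wr.py <<'E'
from h import *
from scipy.spatial.transform import Rotation as R
import sys
def wray(s,uv,z):
    m=bot.camera_model('wrist');H=m['hand_eye'];d=np.linalg.inv(m['mtx'])@np.array([*uv,1.]);d=np.array([d[0],-d[1],-d[2]])
    A=R.from_quat(s['orientation']).as_matrix();o=A@H[:3,3]+s['position'];d=A@H[:3,:3]@d
    return o+d*(z-o[2])/d[2]
def ang(s,h,t,zr):
    c=wray(s,h,.066)[:2];print('hub',c)
    o=[]
    for p in(t,zr):
        w=wray(s,p,.0625)[:2]-c;o.append(np.degrees(np.arctan2(w[1],w[0])));print(np.linalg.norm(w).round(4),o[-1].round(2))
    print('remaining CCW',o[1]-o[0])
v=list(map(float,sys.argv[1:]));ang(bot.read_state(),v[:2],v[2:4],v[4:])
E
python3 wr.py 273 111 250 193 262 198
```

```text
hub [0.56067247 0.11209304]
0.0493 -5.94
0.0508 2.88
remaining CCW 8.81892667033437
```

Emit:
servo_tool(steps=[{"angular":[0,0,0.05],"offset":[-1.0,4,0],"claw":0.1},{"angular":[0,0,0.05],"offset":[-1.4,4,0],"claw":0.1},{"angular":[0,0,0.05],"offset":[-1.5,3.7,0],"claw":0.1},{"angular":[0,0,0],"offset":[0,0,0],"claw":0.1},{"angular":[0,0,0],"offset":[0,0,0],"claw":0.1}])

```text
time: 8.82
position: [0.6352, 0.1431, 0.08]
orientation: [-0.169, 0.986, 0.0, 0.002]
ft_force: [5.2, -1.3, -0.3]
gripper_width: 0.0176
finger_force: 15.0
```

```bash
python3 arc.py;python3 - <<'E'
from h import *
im=bot.get_image('wrist')[80:240,200:340];cv2.imwrite('pics/w3.png',cv2.resize(im,None,fx=4,fy=3.75 and 4 and 3.5,interpolation=cv2.INTER_CUBIC))
E
```

```text
t 8.825 ang 21.28 r 0.0802 tooly 109.4 F [ 5.2 -1.3 -0.3] j7 0.97 w 0.017582275183452657 fp 15.002235216088593
```

View pics/w3.png

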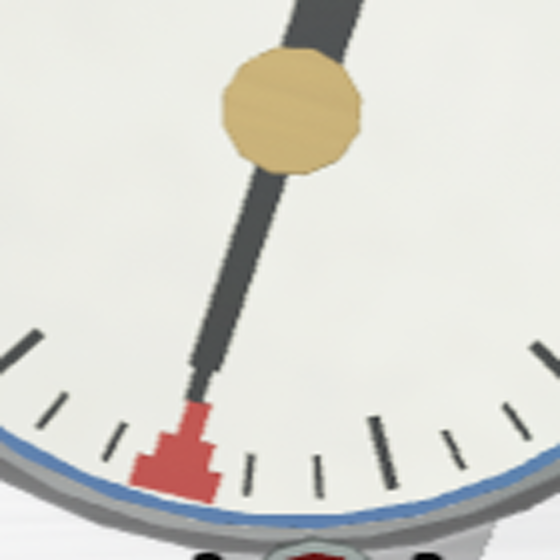

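The pointer tip (197,403) now meets the red mark. Next I'll back the ring off about 19.5°, open the fingers and lift.

Emit:
servo_tool(steps=[{"angular":[0,0,-0.085],"offset":[2.2,-6.5,0],"claw":0.1},{"angular":[0,0,-0.085],"offset":[1.7,-6.6,0],"claw":0.1},{"angular":[0,0,-0.085],"offset":[1.1,-6.8,0],"claw":0.1},{"angular":[0,0,-0.085],"offset":[0.5,-6.8,0],"claw":0.1},{"angular":[0,0,0],"offset":[0,0,0],"claw":0.1},{"angular":[0,0,0],"offset":[0,0,0],"claw":0.5},{"angular":[0,0,0],"offset":[0,0,0],"claw":0.5},{"angular":[0,0,0],"offset":[0,0,0],"claw":0.5},{"angular":[0,0,0],"offset":[0,0,15],"claw":0.5},{"angular":[0,0,0],"offset":[0,0,25],"claw":0.5},{"angular":[0,0,0],"offset":[0,0,25],"claw":0.5},{"angular":[0,0,0],"offset":[0,0,0],"claw":0.5}])

```text
time: 10.38
position: [0.6409, 0.1176, 0.1485]
orientation: [-0.001, 1.0, 0.001, 0.003]
ft_force: [0.1, -0.6, -0.6]
gripper_width: 0.0434
finger_force: 0.0
```

```bash
python3 arc.py;python3 - <<'E'
from h import *
cv2.imwrite('pics/w4.png',bot.get_image('wrist'))
E
```

```text
t 10.375 ang 2.56 r 0.0805 tooly 90.1 F [ 0.1 -0.6 -0.6] j7 0.76 w 0.043416457793918596 fp 0.0
```

View pics/w4.png

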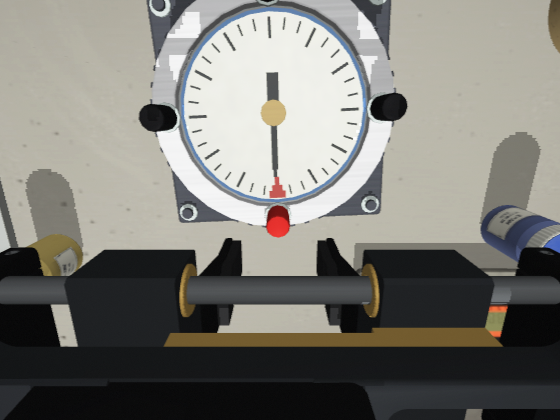

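The pointer is on the mark to within about 1.4° (1.2 mm), and the red post (278,222) is in line with it. The gripper is clear, so I'm handing the job in.

```bash
python3 -c "
from workcell import bot
print(bot.close_job())"
```

```text
the job is handed in; nothing more can be done
None
```

I handed the job in at about 10.4 s with the pointer within roughly 1.2 mm of zero, the red post in line with it, the gripper clear and the other items on the bench not touched; no verdict was returned.

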